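# Nest the three desk pots into a stepped desk tidy

### The job

Put the desk tidy together: take the yellow pot out of its sloped stand and stand it inside the red tub, then take the slim blue pot out of its stand and stand it inside the yellow pot. Lower each pot in until it stands upright on the floor of the one around it, do not drop it in, and leave the red tub where it stands and everything else on the desk undisturbed.

Things in the scene. Friction and masses are not known exactly. Their poses are not given: they have to be found in the camera images.
- tub: the red tub, the outer and widest pot: round, open on top, 92 mm outside diameter, 60 mm tall, wall 5 mm (82 mm inside), floor 5 mm thick; stands loose and upright on the desk. Origin: centre of its underside, z up its axis
- wide_pot: the yellow pot, middle size: straight round tube shape, closed at the bottom, open on top, 64 mm outside diameter, 105 mm tall, wall 3.5 mm (57 mm inside), floor 5 mm thick, about 0.15 kg; at the start it leans 30 degrees in its stand, mouth towards the robot, its upper 47 mm free of the stand all round. Origin: centre of its underside, z along its axis to the mouth
- slim_pot: the blue pot, slimmest and tallest: straight round, closed at the bottom, open on top, 46 mm outside diameter, 145 mm tall, wall 3.5 mm, floor 5 mm thick, about 0.12 kg; leans 30 degrees in its stand, mouth towards the robot, its upper 87 mm free of the stand. Origin: centre of its underside, z along its axis to the mouth
- stand_wide: fixed black sloped stand of the yellow pot, 80 mm wide (y), 120 mm long (x), up to 66 mm tall; the pot lies on its sloping plate, foot on a ledge, between two low cheeks, and comes out along the pot's own axis. Origin: centre of its underside; its -x side is the one over which the pot's mouth leans
- stand_slim: fixed black sloped stand of the blue pot, the same but 62 mm wide. Origin: centre of its underside
- stamp: bystander, not to be disturbed: red rubber stamp, base 50 x 36 mm, dark wooden knob, 56 mm tall. Origin: centre of its underside
- tape_roll: bystander, not to be disturbed: clear roll of tape lying flat, 54 mm across, 24 mm tall. Origin: centre of its underside
- brass_dish: bystander, not to be disturbed: brass dish, 92 mm across, 18 mm tall. Origin: centre of its underside
- stapler: bystander, not to be disturbed: black stapler, 130 mm long along its y, about 47 mm tall. Origin: centre of its underside
- calculator: bystander, not to be disturbed: grey calculator, 140 (x) x 90 (y) x 17 mm. Origin: centre of its underside
- glue_jar: bystander, not to be disturbed: amber jar with white cap, 60 mm across, 85 mm tall. Origin: centre of its underside
- eraser_box: bystander, not to be disturbed: green box, 60 (x) x 100 (y) x 35 mm. Origin: centre of its underside
Mind the look-alikes: they are no part of the job. Several things have the shape of the slim_pot; the one meant has the colours described above.

How it is judged:
By the outcome, as a careful person would: the job done as asked, in the order asked, and still so for the second after the job is handed in, with the robot touching nothing.
It also fails if it takes over 69 s, if anything falls off the work surface, if the arm or the gripper's body presses on something with over 40 N, if the wrist force passes 120 N, or if a joint passes its speed limit or range.

### The arm

A 6-joint arm with a two-finger parallel gripper is mounted at the origin on the work surface. World frame = base frame: x ahead of the robot, y to its left, z up, the work surface at z = 0. Lengths are in m, angles in rad, forces in N, time in s.
With the tool pointing down it reaches from about 0.35 to 0.775 m from the base axis. Payload 7.3 kg.
Tool frame: the origin (TCP) lies at the centre of the arm's flange, where the gripper is bolted on; the fingertips stand 178 mm ahead of it and the grasp point (between the pads) lies 159 mm ahead of it; z points along the fingers, y is the line along which they close (so a half turn about z gives the same grasp; the last joint's range is limited). The gripper opens to 92 mm and grips with 3 to 60 N. Pads are 19 mm wide; open, the fingers measure 130 mm over their backs; the gripper's body (75 mm by 190 mm) begins 47 mm behind the grasp point.
Start: joints at [1.12, 0.342, 1.524, -0, 1.275, -0.146], TCP at [0.158, 0.501, 0.405] pointing down, gripper open.
Joint ranges: [-2.53, 2.53], [-0.77, 2.02], [0.04, 2.7], [-1, 4.14], [0.28, 2.66], [-3.11, 3.11]. Speed limits (rad/s): [2.57, 2.57, 3.14, 3.14, 3.14, 3.14].

### API

Orientations are given as [roll, pitch, yaw] about the fixed x, y, z axes, in that order (R = Rz(yaw) Ry(pitch) Rx(roll)).
In Python, from cell import telemetry, vision, ticket gives the robot as it stands.
- The arm moves only by the shell command python3 -m crank 'ROWS' [FORCE]. ROWS is JSON, a list of rows, each a list of 5 numbers: the gripper command: -1 is shut, 1 is fully open, values between are in proportion, then the shift along the tool's x, y, z in mm, then the turn about the tool's z in rad. In form: [[fingers, dx, dy, dz, roll], ...]. A call has 1 to 12 rows; each row is the pose to reach, as a shift and turn from the pose commanded when the call began, along the tool's axes at that moment; what a row does not reach only later rows make up. A row lasts 1/12 s, in which the tool goes at most 41.7 mm and 7.16 degrees, less where a joint would pass 70% of its speed; a pose out of reach is approached as far as the arm can. A call with a gripper value outside its range is refused whole. The fingers move at their own pace and stop on an object; FORCE is the grip in N (left out, the last holds). Time passes only in rows, so rows that repeat a pose let the fingers close. It gives the time, the measured TCP pose, the force, the opening and the grip force at its end, in the units of the state.
- telemetry.observe(): the state, without advancing time (a new reading comes with each control period).
- vision.read_camera(name): name is "scene" or "top"; returns (picture, depth): 420x560x3 uint8, red, green, blue; 420x560 float32, m along the optical axis (not along the pixel's ray), 0 where there is no reading.
- vision.get_calibration(name): a dict with "camera_matrix" (3x3 intrinsics, pixels), "dist" ([k1, k2, p1, p2, k3] as OpenCV has them; the pictures are not rectified), "rvec" (rotation vector, rad) and "tvec" (3), from world to camera coordinates, as OpenCV has them. Camera axes: x right, y down, z forward; pixel columns grow to the right and rows downward; lengths in m; the calibration is good to about 2 mm. A picture is of the moment at which its call begins. get_calibration takes no time and is no camera call.
- ticket.hand_in(): hands the job in; it is judged then, once.
The state is a dict: "time": time; "qpos": joint angles; "qvel": joint speeds; "joint_efforts": joint torques, N m; "tool_pos": TCP position; "tool_rot": TCP orientation; "contact_force": force on the tool from outside, world axes, zero at the start; "torque": the same for the moment, N m; "opening": finger opening in m; "grip_force": force on a finger pad.
Only numpy, scipy, OpenCV 4.12 (cv2) and the standard library are available. Lean on these libraries where they do the work, as an engineer would, in place of code of your own. Each camera call takes 0.05 s, during which the arm holds its last target. There are 200 camera calls.

## Working session

There is one attempt and no reset: what is moved stays moved. The work goes in short steps, Python scripts to look and compute and a shell command to move; the robot and the scene stay as the last step left them, time stands still between calls to the robot, and variables do not carry over. Pictures are saved under pics/ and viewed, at most 10 in all, crops included, and the job is handed in when it is done.

```bash
ls; mkdir -p pics; cat > h.py <<'E'
import numpy as np, cv2
from scipy.spatial.transform import Rotation as R
from cell import telemetry, vision, ticket
def cloud(name):
    im,d=vision.read_camera(name); c=vision.get_calibration(name)
    K=np.array(c["camera_matrix"],float); D=np.array(c["dist"],float)
    h,w=d.shape; u,v=np.meshgrid(np.arange(w),np.arange(h))
    n=cv2.undistortPoints(np.stack([u,v],-1).reshape(-1,1,2).astype(float),K,D).reshape(h,w,2)
    P=np.dstack([n*d[...,None],d]); Rm=cv2.Rodrigues(np.array(c["rvec"],float))[0]
    W=(P-np.array(c["tvec"],float).ravel())@Rm
    W[d<=0]=np.nan
    return im,W
E
python3 - <<'E'
from h import *
for n in("scene","top"):
    im,W=cloud(n); np.save(n+".npy",W); np.save(n+"_im.npy",im)
    cv2.imwrite(f"pics/{n}0.png",cv2.cvtColor(im,cv2.COLOR_RGB2BGR))
s=telemetry.observe(); print(s)
E
```

```text
pics
{'time': 0.1, 'qpos': array([ 1.11999465e+00,  3.42642984e-01,  1.52488278e+00,  1.66596020e-05,
        1.27542623e+00, -1.46001166e-01]), 'qvel': array([-0.00137383, -0.00300383, -0.00153193,  0.00033214,  0.00112504,
        0.00219092]), 'joint_efforts': array([ 2.62125206e-03, -4.32011998e+01, -2.44695622e+01,  7.21560745e-02,
        5.26500132e-02, -6.22487005e-05]), 'tool_pos': array([0.15748106, 0.50070465, 0.40413304]), 'tool_rot': array([-3.14025009e+00, -2.13523069e-04,  2.83678714e+00]), 'contact_force': array([ 0.53045104, -0.21403127, -0.19418881]), 'torque': array([-0.03444807,  0.01751241, -0.01941105]), 'grip_force': 0.0, 'opening': 0.09201745427933142}
```

View pics/scene0.png

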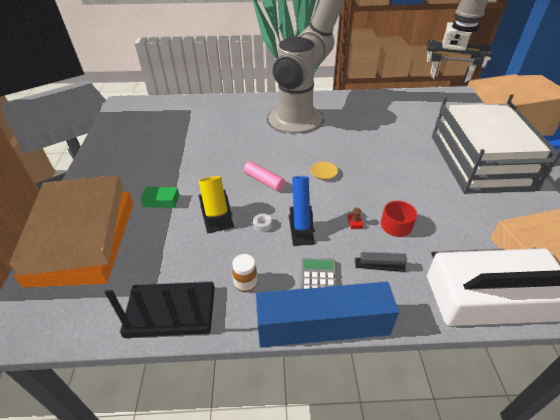

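View pics/top0.png

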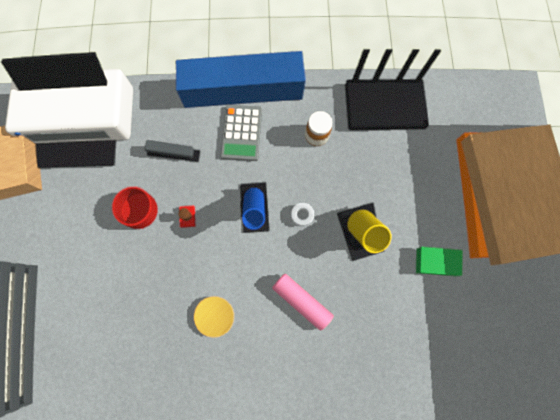

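The blue box (240,80), the pink tube (302,301), the yellow dish (213,317) and the red stamp (187,216) could all be mistaken for parts of the job. The targets in the top view are:
- Blue pot in its stand at (255,208)
- Yellow pot in its stand at (369,231)
- Red tub at (135,207)

Next I check these in a close crop and fit their shapes to the depth data.

```bash
cat > fit.py <<'E'
from h import *
from scipy.optimize import least_squares
def pts(mask_hsv, box, tops=("top","scene")):
    o=[]
    for n in tops:
        W=np.load(n+".npy"); hsv=cv2.cvtColor(np.load(n+"_im.npy"),cv2.COLOR_RGB2HSV)
        m=cv2.inRange(hsv,*mask_hsv)>0
        p=W[m]; p=p[np.isfinite(p).all(1)]
        p=p[(p[:,0]>box[0])&(p[:,0]<box[1])&(p[:,1]>box[2])&(p[:,1]<box[3])&(p[:,2]>.005)]
        o.append(p)
    return o
def axis(t,y): return np.array([-np.sin(t)*np.cos(y),-np.sin(t)*np.sin(y),np.cos(t)])
def fit(p,r,H,t0=np.pi/6):
    c0=np.median(p,0)
    def f(q):
        a=axis(q[0],q[1]); d=p-np.array([c0[0]+q[2],c0[1]+q[3],c0[2]])
        rad=np.linalg.norm(d-np.outer(d@a,a),axis=1)
        return np.minimum(abs(rad-r),abs(rad-(r-.0035)))
    best=min((least_squares(f,[t0,y,dx,0],loss="soft_l1",f_scale=.002) for y in(-.5,0,.5) for dx in(-.01,.01,.03)),key=lambda s:s.cost)
    q=best.x;a=axis(q[0],q[1]);c=np.array([c0[0]+q[2],c0[1]+q[3],c0[2]])
    s=(p-c)@a; top=np.percentile(s,99.5); low=np.percentile(s,.5)
    return np.degrees(q[:2]),a,c+a*top,c+a*(top-H),np.median(f(q)),top-low,len(p)
E
python3 - <<'E'
from fit import *
np.set_printoptions(precision=4,suppress=True)
T=np.load("top.npy")
for n,(u,v) in dict(desk=(330,370),tub=(135,207),stamp=(187,216),blue=(255,208),yel=(369,231),tape=(303,203),stapler=(172,150),jar=(319,122),calc=(240,150),eraser=(440,261)).items(): print(n,T[v,u])
for nm,h,r,H,(u,v) in (("yellow",((20,120,60),(35,255,255)),.032,.105,(369,231)),("blue",((105,120,40),(125,255,255)),.023,.145,(255,208))):
    c=T[v,u]; o=pts(h,(c[0]-.09,c[0]+.09,c[1]-.07,c[1]+.07))
    for p in (o[0],o[1],np.vstack(o)): print(nm,*fit(p,r,H))
c=T[207,135]
for p in pts(((0,150,40),(8,255,255)),(c[0]-.07,c[0]+.07,c[1]-.055,c[1]+.07)):
    rim=p[(p[:,2]>.054)]; 
    f=lambda q: np.minimum(abs(np.hypot(*(rim[:,:2]-q).T)-.046),abs(np.hypot(*(rim[:,:2]-q).T)-.041))
    s=least_squares(f,c[:2],loss="soft_l1",f_scale=.002); print("tub",s.x,np.median(f(s.x)),len(rim),np.percentile(p[:,2],99),rim.min(0),rim.max(0))
im=np.load("top_im.npy")[140:290,90:450]
cv2.imwrite("pics/crop.png",cv2.cvtColor(cv2.resize(im,None,fx=2.2,fy=2.2,interpolation=2),cv2.COLOR_RGB2BGR))
E
```

```text
desk [ 0.229  -0.1891  0.0006]
tub [0.6139 0.2596 0.0062]
stamp [0.5809 0.1248 0.0495]
blue [ 0.5727 -0.0335  0.1633]
yel [ 0.5392 -0.2908  0.0256]
tape [ 0.6092 -0.1406  0.0254]
stapler [0.7414 0.1645 0.0426]
jar [ 0.7843 -0.18    0.0861]
calc [0.7451 0.0053 0.0183]
eraser [ 0.4637 -0.4473  0.0389]
yellow [29.9747 14.8556] [-0.4829 -0.1281  0.8662] [ 0.5087 -0.2832  0.1239] [ 0.5594 -0.2698  0.033 ] 0.0006794910993734513 0.10769385591451816 1299
yellow [29.786  13.1844] [-0.4837 -0.1133  0.8679] [ 0.5082 -0.2824  0.1244] [ 0.559  -0.2705  0.0332] 0.0009048480924566792 0.10515306557471578 896
yellow [29.9511 14.9023] [-0.4825 -0.1284  0.8665] [ 0.5085 -0.2833  0.1242] [ 0.5592 -0.2698  0.0332] 0.0007714004440405077 0.10754149882520975 2195
blue [30.2088  1.9442] [-0.5029 -0.0171  0.8642] [ 0.5531 -0.0286  0.1546] [ 0.626  -0.0262  0.0293] 0.0004704868554488654 0.14930963431728717 856
blue [30.863   5.0309] [-0.511  -0.045   0.8584] [ 0.5527 -0.0305  0.1536] [ 0.6268 -0.024   0.0291] 0.0008851486075330747 0.14529666866811108 881
blue [30.1919  2.4364] [-0.5024 -0.0214  0.8643] [ 0.5532 -0.0288  0.1543] [ 0.626  -0.0257  0.029 ] 0.0006518012632772859 0.1476581820312208 1737
tub [0.6077 0.2521] 0.0010657935539739004 260 0.061889361084735375 [0.5612 0.2051 0.054 ] [0.6501 0.2952 0.0629]
tub [0.6093 0.2513] 0.0011376819712396527 180 0.06249605926174438 [0.5625 0.2051 0.054 ] [0.6524 0.2949 0.0638]
```

View pics/crop.png

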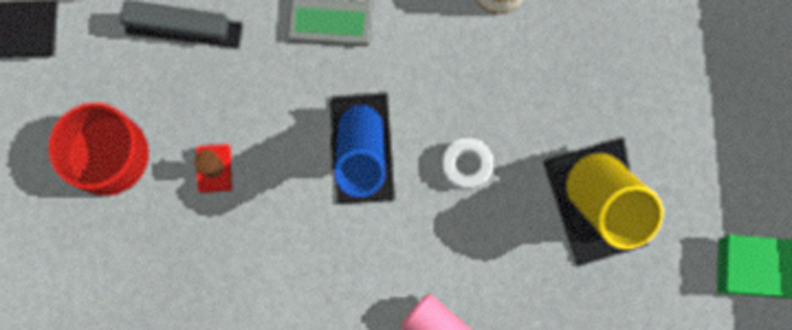

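The fits agree with the given sizes and the 30° lean, and the crop confirms the choice: blue pot, yellow pot and red tub. Next I add a helper that converts a world target into tool shifts.

```bash
cat > go.py <<'E'
import sys; from h import *
# usage: go.py gx gy gz(grasp point, m) yaw_deg -> shift mm & roll
s=telemetry.observe(); g=np.array(list(map(float,sys.argv[1:4])))+[0,0,.159]; y=float(sys.argv[4])
Rm=R.from_euler("xyz",s["tool_rot"]).as_matrix()
yaw=np.arctan2(Rm[1,0],Rm[0,0]); d=(np.radians(y)-yaw+np.pi)%(2*np.pi)-np.pi
print("shift",np.round(Rm.T@(g-s["tool_pos"])*1000,1),"roll",round(-d,3),"yaw",round(np.degrees(yaw),2),"t",s["time"],"F",np.round(s["contact_force"],1),"q",np.round(s["qpos"],2),"open",s["opening"])
E
python3 go.py 0.46 -0.05 0.25 15; python3 go.py .519 -.2805 .25 15
```

```text
shift [-453.8 -434.5   -4.4] roll 2.575 yaw 162.54 t 0.1 F [ 0.5 -0.2 -0.2] q [ 1.12  0.34  1.52  0.    1.28 -0.15] open 0.09201745427933142
shift [-579.3 -636.7   -4.1] roll 2.575 yaw 162.54 t 0.1 F [ 0.5 -0.2 -0.2] q [ 1.12  0.34  1.52  0.    1.28 -0.15] open 0.09201745427933142
```

```bash
python3 -m crank '[[1,-29,-28,0,0.12],[1,-58,-55,0,0.24],[1,-87,-83,0,0.36],[1,-116,-111,0,0.48],[1,-144,-138,0,0.6],[1,-173,-166,0,0.72],[1,-202,-194,0,0.84],[1,-231,-221,0,0.96],[1,-260,-249,0,1.08],[1,-289,-277,0,1.2],[1,-318,-304,0,1.32],[1,-347,-332,0,1.44]]'; python3 go.py .52 -.2805 .22 15
```

```text
time: 1.1
tool_pos: [0.3892, 0.078, 0.4047]
tool_rot: [3.142, -0.0, 1.391]
contact_force: [0.8, 0.7, 0.1]
opening: 0.0918
grip_force: 0.0
shift [-329.3  192.9   25.6] roll 1.129 yaw 79.68 t 1.1 F [0.8 0.7 0.1] q [0.   0.1  1.84 0.   1.2  0.18] open 0.09183473799195124
```

```bash
python3 -m crank '[[1,-33,19,0,0.11],[1,-66,39,0,0.23],[1,-99,58,0,0.34],[1,-132,77,0,0.45],[1,-165,97,0,0.56],[1,-198,116,0,0.68],[1,-231,135,0,0.79],[1,-263,154,5,0.9],[1,-296,174,10,1.02],[1,-329,193,20,1.129],[1,-329,193,26,1.129],[1,-329,193,26,1.129]]'; python3 go.py .52 -.2805 .104 15
```

```text
time: 2.1
tool_pos: [0.5218, -0.2791, 0.3757]
tool_rot: [-3.138, 0.003, 0.266]
contact_force: [-0.1, -0.3, -0.6]
opening: 0.0916
grip_force: 0.0
shift [ -1.8   1.3 112.7] roll 0.004 yaw 15.22 t 2.1 F [-0.1 -0.3 -0.6] q [-0.62  0.49  1.38  0.    1.28  0.68] open 0.09162919334637483
```

```bash
python3 -m crank '[[1,-1,1,25,0.004],[1,-2,1,55,0.004],[1,-2,1,85,0.004],[1,-2,1,105,0.004],[1,-2,1,113,0.004],[1,-2,1,113,0.004],[-1,-2,1,113,0.004],[-1,-2,1,113,0.004],[-1,-2,1,113,0.004],[-1,-2,1,113,0.004],[-1,-2,1,113,0.004],[-1,-2,1,113,0.004]]' 15; python3 go.py .52 -.2805 .104 15
```

```text
time: 3.1
tool_pos: [0.5205, -0.2791, 0.2667]
tool_rot: [3.14, -0.001, 0.264]
contact_force: [-0.6, -0.5, 5.7]
opening: 0.0645
grip_force: 15.0
shift [-0.9  1.2  3.7] roll 0.002 yaw 15.12 t 3.1 F [-0.6 -0.5  5.7] q [-0.62  0.6   1.52  0.    1.03  0.69] open 0.06449257954647793
```

```bash
python3 -m crank '[[-1,0,0,-1,0],[-1,-3,0,-5,0],[-1,-6,0,-10,0],[-1,-10,0,-17,0],[-1,-15,0,-26,0],[-1,-20,0,-35,0],[-1,-25,0,-43,0],[-1,-30,0,-52,0],[-1,-35,0,-61,0],[-1,-40,0,-69,0],[-1,-45,0,-78,0],[-1,-45,0,-78,0]]' 15; python3 - <<'E'
from h import *
s=telemetry.observe();print(s["contact_force"],s["torque"])
for n in("scene","top"):
    im,W=cloud(n); np.save(n+".npy",W); np.save(n+"_im.npy",im)
c=s["tool_pos"]-[0,0,.159]
from fit import *
im=np.load("scene_im.npy");cv2.imwrite("pics/s1.png",cv2.cvtColor(cv2.resize(im[120:300,120:460],None,fx=2.3,fy=2.3),cv2.COLOR_RGB2BGR))
o=pts(((20,120,60),(35,255,255)),(c[0]-.09,c[0]+.09,c[1]-.07,c[1]+.07))
for p in o:
  if len(p)>50: print(fit(p,.032,.105))
E
```

```text
time: 4.1
tool_pos: [0.4762, -0.2913, 0.3458]
tool_rot: [3.139, -0.001, 0.263]
contact_force: [0.9, 0.3, -0.8]
opening: 0.0649
grip_force: 15.0
[ 0.93600974  0.3421283  -0.83417731] [-0.08183067  0.12202137 -0.05271276]
(array([ 17.56343462, -39.05553277]), array([-0.23432857,  0.19013188,  0.95338344]), array([ 0.45762457, -0.24662341,  0.31637158]), array([ 0.48222907, -0.26658726,  0.21626632]), np.float64(0.0015743587287073094), np.float64(0.3114209068361997), 242)
(array([28.24057609, 20.56281459]), array([-0.44302771, -0.1661951 ,  0.88096858]), array([ 0.44905679, -0.30392358,  0.2382268 ]), array([ 0.4955747 , -0.2864731 ,  0.14572509]), np.float64(0.0009669099697631571), np.float64(0.1412706066740118), 907)
```

View pics/s1.png

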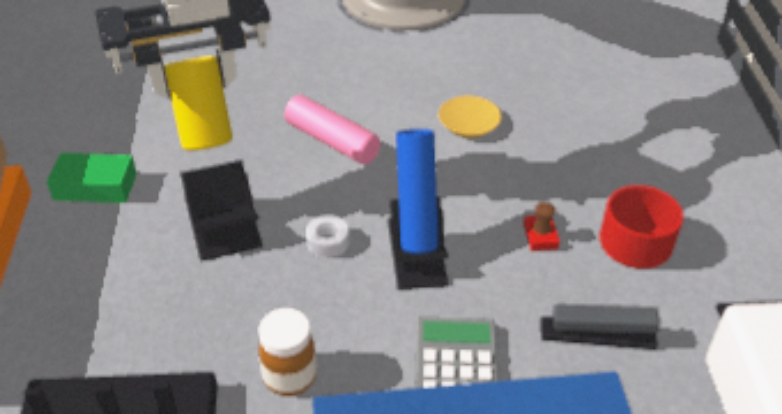

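The pot is held clear of its stand and still leans about 28°. I'll ease the grip so it swings upright under its own weight.

```bash
cat > look.py <<'E'
from fit import *
s=telemetry.observe(); g=s["tool_pos"]-[0,0,.159]
import sys; col,r,H=(((20,120,60),(35,255,255)),.032,.105) if sys.argv[1]=="y" else (((105,120,40),(125,255,255)),.023,.145)
im,W=cloud("scene"); m=cv2.inRange(cv2.cvtColor(im,cv2.COLOR_RGB2HSV),*col)>0
p=W[m]; p=p[np.isfinite(p).all(1)]; p=p[(np.linalg.norm(p[:,:2]-g[:2],axis=1)<.11)&(p[:,2]<g[2]+.045)&(p[:,2]>.012)]
np.set_printoptions(precision=4,suppress=True)
A=min((fit(p,r,H,t) for t in(0,.25,.5)),key=lambda k:k[4]); print("tilt,yaw",A[0],"mouth",A[2],"foot",A[3],"res",A[4],"len",A[5],A[6],"grasp",g,"low",np.percentile(p[:,2],1),"F",s["contact_force"])
E
python3 -m crank '[[-1,-10,0,0,0],[-1,-20,0,0,0],[-1,-20,0,0,0],[-1,-20,0,0,0],[-1,-20,0,0,0],[-1,-20,0,0,0]]' 7; python3 look.py y; python3 -m crank '[[-1,-10,0,0,0],[-1,-20,0,0,0],[-1,-20,0,0,0],[-1,-20,0,0,0]]' 5; python3 look.py y
```

```text
time: 4.7
tool_pos: [0.4577, -0.2959, 0.3436]
tool_rot: [-3.141, -0.0, 0.264]
contact_force: [-0.6, -0.4, -1.4]
opening: 0.0652
grip_force: 7.0
tilt,yaw [29.3363 15.0659] mouth [ 0.4455 -0.2989  0.2008] foot [ 0.4952 -0.2855  0.1093] res 0.0008892306778971026 len 0.10350394862552403 862 grasp [ 0.4577 -0.2959  0.1846] low 0.12134828790275554 F [-0.6035 -0.36   -1.3631]
time: 5.08
tool_pos: [0.4376, -0.3014, 0.3438]
tool_rot: [-3.141, -0.0, 0.263]
contact_force: [0.5, -0.6, -0.6]
opening: 0.0654
grip_force: 5.0
tilt,yaw [29.7101 15.1025] mouth [ 0.4253 -0.3049  0.2007] foot [ 0.4755 -0.2913  0.1095] res 0.0008828336332184702 len 0.10241820124775336 833 grasp [ 0.4376 -0.3014  0.1848] low 0.12196101686170804 F [ 0.4885 -0.6127 -0.5642]
```

```bash
cat > stand.py <<'E'
from fit import *; import sys
cx,cy,yaw=map(float,sys.argv[1:4]); y=np.radians(yaw); X=np.array([np.cos(y),np.sin(y)]);Y=np.array([-X[1],X[0]])
for n in("top","scene"):
    im,W=cloud(n); p=W[im.max(2)<60]; p=p[np.isfinite(p).all(1)]; p=p[(np.linalg.norm(p[:,:2]-[cx,cy],axis=1)<.09)&(p[:,2]>.006)]
    a=p[:,:2]@X; b=p[:,:2]@Y
    print(n,len(p))
    for lo in np.arange(.005,.075,.01):
        k=(p[:,2]>lo)&(p[:,2]<=lo+.01)
        if k.sum()>5: print(round(lo,3),k.sum(),np.percentile(a[k],[2,50,98]).round(4),np.percentile(b[k],[2,98]).round(4))
E
python3 stand.py .535 -.276 15; python3 - <<'E'
import numpy as np
y=np.radians(15);X=np.array([np.cos(y),np.sin(y)]);Y=[-X[1],X[0]];g=np.array([.4376,-.3014]);print(g@X,g@Y)
E
```

```text
top 2384
0.005 129 [0.395  0.4094 0.5014] [-0.4117 -0.3658]
0.015 249 [0.4391 0.4509 0.4639] [-0.4396 -0.366 ]
0.025 329 [0.434  0.467  0.4804] [-0.4403 -0.3657]
0.035 372 [0.4276 0.483  0.4968] [-0.4403 -0.3656]
0.045 249 [0.4221 0.4946 0.5039] [-0.4404 -0.3656]
0.055 163 [0.4113 0.4203 0.4533] [-0.4423 -0.3657]
0.065 64 [0.4119 0.4152 0.4483] [-0.4423 -0.3658]
scene 2138
0.005 156 [0.4653 0.4974 0.5108] [-0.4399 -0.3677]
0.015 142 [0.4356 0.4457 0.4957] [-0.4364 -0.3718]
0.025 191 [0.4294 0.4556 0.4951] [-0.438  -0.3701]
0.035 159 [0.424  0.4313 0.4956] [-0.4415 -0.3685]
0.045 181 [0.418  0.448  0.5046] [-0.4414 -0.3674]
0.055 108 [0.4124 0.4177 0.4521] [-0.4421 -0.367 ]
0.065 9 [0.4164 0.4412 0.4492] [-0.4416 -0.3678]
0.3446810813901965 -0.4043892581803883
```

```bash
python3 -m crank '[[-1,-20,0,0,0],[-1,-20,0,15,0],[-1,-20,0,40,0],[-1,-20,0,60,0],[-1,-20,0,72,0],[-1,-20,0,76,0],[-1,-20,0,76,0],[-1,-15,0,76,0],[-1,-10,0,76,0],[-1,-5,0,76,0],[-1,0,0,76,0],[-1,0,0,76,0]]' 6; python3 look.py y;  python3 -m crank '[[-1,4,0,0,0],[-1,8,0,0,0],[-1,12,0,0,0],[-1,16,0,0,0],[-1,20,0,0,0],[-1,20,0,0,0]]' 6; python3 look.py y
```

```text
time: 6.23
tool_pos: [0.4394, -0.3008, 0.2683]
tool_rot: [3.14, -0.001, 0.265]
contact_force: [0.5, -0.5, -2.1]
opening: 0.065
grip_force: 6.0
tilt,yaw [31.093  13.9096] mouth [ 0.4267 -0.3043  0.1247] foot [ 0.4793 -0.2913  0.0348] res 0.0009457766288879926 len 0.09256731142445951 712 grasp [ 0.4394 -0.3008  0.1093] low 0.05375310790320552 F [ 0.5495 -0.5486 -2.0552]
time: 6.78
tool_pos: [0.4583, -0.2957, 0.2676]
tool_rot: [3.142, -0.0, 0.264]
contact_force: [-1.0, -0.1, -1.4]
opening: 0.0653
grip_force: 6.0
tilt,yaw [18.4682 19.3025] mouth [ 0.4487 -0.2986  0.1272] foot [ 0.4801 -0.2876  0.0276] res 0.0009143159691210254 len 0.08044567686543282 675 grasp [ 0.4583 -0.2957  0.1086] low 0.05602482272594501 F [-0.964  -0.0909 -1.3798]
```

It works: the tilt is down to 18°. I continue pushing.

```bash
python3 -m crank '[[-1,3,0,0,0],[-1,6,0,0,0],[-1,9,0,0,0],[-1,12,0,0,0],[-1,12,0,0,0],[-1,12,0,0,0]]' 6; python3 look.py y
```

```text
time: 7.33
tool_pos: [0.4694, -0.2927, 0.2676]
tool_rot: [-3.142, -0.0, 0.264]
contact_force: [-1.3, 0.6, -0.2]
opening: 0.0652
grip_force: 6.0
tilt,yaw [9.787  2.8513] mouth [ 0.4611 -0.2947  0.1277] foot [ 0.4789 -0.2939  0.0242] res 0.0008688951046346739 len 0.0770725528067513 627 grasp [ 0.4694 -0.2927  0.1086] low 0.057688564192361645 F [-1.3291  0.57   -0.2129]
```

```bash
python3 -m crank '[[-1,3,0,0,0],[-1,6,0,0,0],[-1,9,0,0,0],[-1,9,0,0,0],[-1,9,0,0,0]]' 6; python3 look.py y
```

```text
time: 7.8
tool_pos: [0.4782, -0.2904, 0.2677]
tool_rot: [3.141, -0.0, 0.264]
contact_force: [-1.4, -0.8, -0.8]
opening: 0.0648
grip_force: 6.0
tilt,yaw [   0.7841 -137.7394] mouth [ 0.4735 -0.2934  0.1285] foot [ 0.4724 -0.2944  0.0235] res 0.0008100684619012245 len 0.07663584084730413 596 grasp [ 0.4782 -0.2904  0.1087] low 0.05527418006065436 F [-1.4093 -0.8285 -0.8009]
```

Upright. I firm the grip, lift, and work out the way to the tub.

```bash
python3 -m crank '[[-1,0,0,0,0],[-1,-5,0,-3,0],[-1,-8,0,-25,0],[-1,-8,0,-60,0],[-1,-8,0,-95,0],[-1,-8,0,-130,0],[-1,-8,0,-160,0],[-1,-8,0,-180,0],[-1,-8,0,-180,0]]' 12; python3 look.py y; python3 go.py .6115 .2545 .285 15
```

```text
time: 8.6
tool_pos: [0.4702, -0.2927, 0.453]
tool_rot: [3.134, -0.006, 0.264]
contact_force: [0.7, 0.2, -0.8]
opening: 0.0647
grip_force: 12.0
tilt,yaw [ -1.5067 -13.3163] mouth [ 0.4662 -0.2958  0.3133] foot [ 0.4635 -0.2951  0.2083] res 0.0008804476870294259 len 0.1023530301088621 1032 grasp [ 0.4702 -0.2927  0.294 ] low 0.21152026623005818 F [ 0.7069  0.163  -0.7787]
shift [ 279.2 -491.3    4.9] roll 0.002 yaw 15.11 t 8.65 F [ 0.5  0.6 -2.7] q [-0.7   0.36  1.37  0.    1.41  0.61] open 0.0650491192021347
```

```bash
python3 -m crank '[[-1,5,-9,0,0],[-1,15,-26,0,0],[-1,30,-53,0,0],[-1,47,-82,0,0],[-1,64,-112,0,0],[-1,81,-142,0,0],[-1,98,-172,0,0],[-1,115,-202,0,0],[-1,132,-232,0,0],[-1,149,-262,0,0],[-1,166,-292,0,0],[-1,183,-322,0,0]]' 12;python3 -m crank '[[-1,17,-30,0,0],[-1,34,-60,0,0],[-1,51,-90,0,0],[-1,68,-120,0,0],[-1,80,-141,0,0],[-1,89,-157,0,0],[-1,94,-167,0,0],[-1,96,-169,5,0],[-1,96,-169,5,0],[-1,96,-169,5,0],[-1,96,-169,5,0]]' 12; python3 look.py y; python3 - <<'E'
from fit import *
for n in("top","scene"):
    im,W=cloud(n); np.save(n+".npy",W); np.save(n+"_im.npy",im)
for p in pts(((0,150,40),(8,255,255)),(.54,.69,.195,.33)):
    rim=p[(p[:,2]>.054)&(p[:,2]<.07)]
    f=lambda q: np.minimum(abs(np.hypot(*(rim[:,:2]-q).T)-.046),abs(np.hypot(*(rim[:,:2]-q).T)-.041))
    s=least_squares(f,[.608,.252],loss="soft_l1",f_scale=.002); print("tub",s.x,np.median(f(s.x)),len(rim))
for n,p in zip(("top","scene"),pts(((20,120,60),(35,255,255)),(.52,.69,.18,.33))):
    p=p[p[:,2]<.322]
    if len(p)>50: print(n,fit(p,.032,.105,0),len(p))
E
```

```text
time: 9.65
tool_pos: [0.5625, 0.0685, 0.4453]
tool_rot: [-3.14, 0.004, 0.264]
contact_force: [0.8, -0.6, -1.0]
opening: 0.0646
grip_force: 12.0
time: 10.57
tool_pos: [0.6115, 0.253, 0.4425]
tool_rot: [3.141, 0.001, 0.262]
contact_force: [0.7, -0.4, -0.9]
opening: 0.0649
grip_force: 12.0
tilt,yaw [-2.6475  7.2287] mouth [0.6063 0.2505 0.3021] foot [0.6015 0.2499 0.1972] res 0.0008046161709166326 len 0.1017937633565639 982 grasp [0.6115 0.253  0.2835] low 0.200473491069865 F [ 0.6715 -0.4176 -0.904 ]
tub [0.60786737 0.25149875] 0.0010227774269142044 210
tub [0.60836647 0.25188641] 0.0011993085523707286 183
top (array([-1.80158346,  5.47434131]), array([0.03129499, 0.00299922, 0.99950569]), array([0.6071236 , 0.2509886 , 0.30215642]), array([0.60383762, 0.25067368, 0.19720832]), np.float64(0.0005936710716248558), np.float64(0.1021771364681134), 1108) 1108
scene (array([   2.00733091, -157.34047808]), array([0.03232362, 0.01349444, 0.99938635]), array([0.60575511, 0.25114066, 0.30294292]), array([0.60236113, 0.24972375, 0.19800735]), np.float64(0.0008080291362119255), np.float64(0.1025497746281383), 984) 984
```

```bash
python3 -m crank '[[-1,3,0,10,0],[-1,3,0,30,0],[-1,3,0,60,0],[-1,3,0,90,0],[-1,3,0,115,0],[-1,3,0,135,0],[-1,3,0,155,0],[-1,3,0,170,0],[-1,3,0,178,0],[-1,3,0,183,0],[-1,3,0,185,0],[-1,3,0,185,0]]' 12; python3 -m crank '[[-1,0,0,2,0],[-1,0,0,3,0],[-1,0,0,4,0],[-1,0,0,4,0]]' 12; python3 go.py .6115 .253 .091 15
```

```text
time: 11.72
tool_pos: [0.6146, 0.255, 0.258]
tool_rot: [-3.142, -0.001, 0.264]
contact_force: [1.0, 0.3, -1.7]
opening: 0.0647
grip_force: 12.0
time: 12.05
tool_pos: [0.6144, 0.2551, 0.254]
tool_rot: [-3.142, -0.001, 0.264]
contact_force: [0.2, 0.6, -0.9]
opening: 0.0651
grip_force: 12.0
shift [-3.3  1.2  4. ] roll 0.002 yaw 15.12 t 12.05 F [ 0.2  0.6 -0.9] q [0.28 0.73 1.28 0.   1.13 1.59] open 0.06507390450379899
```

```bash
python3 -m crank '[[-1,0,0,1,0],[-1,0,0,2,0],[-1,0,0,3,0],[-1,0,0,3,0]]' 8; python3 -m crank '[[-1,0,0,1,0],[-1,0,0,2,0],[-1,0,0,2,0]]' 6;  python3 look.py y
```

```text
time: 12.38
tool_pos: [0.6145, 0.2552, 0.2525]
tool_rot: [-3.141, -0.002, 0.264]
contact_force: [-2.9, -0.5, 6.9]
opening: 0.0651
grip_force: 8.0
time: 12.63
tool_pos: [0.6146, 0.2551, 0.2505]
tool_rot: [-3.142, -0.002, 0.264]
contact_force: [-2.2, -1.0, 7.4]
opening: 0.0654
grip_force: 6.0
tilt,yaw [ -3.2072 -33.5148] mouth [0.6107 0.2522 0.1131] foot [0.6058 0.2555 0.0082] res 0.0008766506039078054 len 0.07208171175718765 442 grasp [0.6146 0.2551 0.0915] low 0.04688694366472721 F [-2.2336 -0.9645  7.3569]
```

```bash
python3 -m crank '[[-1,0,0,-1,0],[-1,-2,0,-1,0],[-1,-3,0,0,0],[-1,-3,0,0,0],[0.5,-3,0,0,0],[0.6,-3,0,0,0],[0.7,-3,0,0,0],[1,-3,0,0,0],[1,-3,0,0,0],[1,-3,0,0,0],[1,-3,0,0,0],[1,-3,0,0,0]]' 3; python3 -m crank '[[1,0,0,-10,0],[1,0,0,-30,0],[1,0,0,-60,0],[1,0,0,-95,0],[1,0,0,-130,0],[1,0,0,-165,0],[1,0,0,-165,0]]'
python3 - <<'E'
from fit import *
np.set_printoptions(precision=4,suppress=True)
for n in("top","scene"):
    im,W=cloud(n); np.save(n+".npy",W); np.save(n+"_im.npy",im)
for n,p in zip(("top","scene"),pts(((20,120,60),(35,255,255)),(.52,.69,.18,.33))):
    p=p[(p[:,2]<.15)]
    if len(p)>50:
        print(n,*fit(p,.032,.105,0)); r=p[p[:,2]>.1]; print(np.linalg.lstsq(np.c_[r[:,:2]-r[:,:2].mean(0),np.ones(len(r))],r[:,2],rcond=None)[0])
for p in pts(((0,150,40),(8,255,255)),(.54,.69,.195,.33)):
    rim=p[(p[:,2]>.054)&(p[:,2]<.07)]
    f=lambda q: np.minimum(abs(np.hypot(*(rim[:,:2]-q).T)-.046),abs(np.hypot(*(rim[:,:2]-q).T)-.041))
    s=least_squares(f,[.608,.252],loss="soft_l1",f_scale=.002); print("tub",s.x,np.median(f(s.x)),len(rim))
a=cv2.resize(np.load("top_im.npy")[150:270,80:280],None,fx=2.5,fy=2.5);b=cv2.resize(np.load("scene_im.npy")[140:260,270:470],None,fx=2.5,fy=2.5)
cv2.imwrite("pics/p2.png",cv2.cvtColor(np.vstack([a,b]),cv2.COLOR_RGB2BGR))
E
```

```text
time: 13.68
tool_pos: [0.6115, 0.2542, 0.2487]
tool_rot: [-3.142, -0.0, 0.264]
contact_force: [-0.3, -0.5, 0.1]
opening: 0.0918
grip_force: 0.0
time: 14.27
tool_pos: [0.6117, 0.2544, 0.4235]
tool_rot: [-3.141, -0.015, 0.264]
contact_force: [0.7, 0.7, 1.2]
opening: 0.092
grip_force: 0.0
top [   3.1178 -120.5501] [0.0276 0.0468 0.9985] [0.607  0.2518 0.1123] [0.6041 0.2469 0.0075] 0.000799862877100814 0.10462220485838605 985
[0.007  0.0034 0.1075]
scene [  -3.8637 -115.1265] [-0.0286 -0.061   0.9977] [0.6046 0.2495 0.1131] [0.6076 0.2559 0.0084] 0.0008279107876807655 0.07432413158619683 662
[-0.0054  0.001   0.1066]
tub [0.6082 0.252 ] 0.0009998785416202999 165
tub [0.608 0.252] 0.0012654125499330891 106
```

View pics/p2.png

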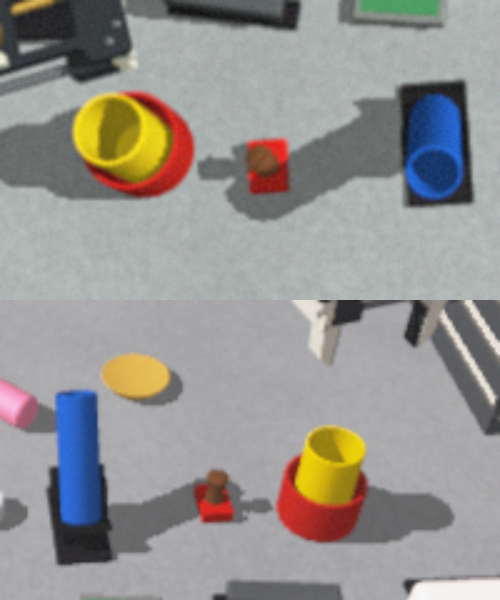

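```bash
python3 go.py .563 -.0285 .29 2.5
```

```text
shift [-120.2  260.3  -33.2] roll 0.22 yaw 15.12 t 14.3667 F [-0.8 -0.3 -0.4] q [0.28 0.6  1.08 0.   1.46 1.59] open 0.09185073172650272
```

The yellow pot stands flat and upright inside the tub (top view, about (110,130) in the crop), and the tub hasn't moved. Next is the blue pot.

```bash
python3 -m crank '[[1,-14,30,0,0.03],[1,-28,60,0,0.06],[1,-42,90,0,0.1],[1,-56,120,0,0.13],[1,-70,150,0,0.16],[1,-84,180,0,0.19],[1,-98,210,0,0.22],[1,-110,240,0,0.22],[1,-120,260,0,0.22],[1,-120,260,0,0.22],[1,-120,260,0,0.22]]'; python3 go.py .563 -.0285 .1365 2.5; python3 stand.py .59 -.027 2.5
```

```text
time: 15.28
tool_pos: [0.5631, -0.0291, 0.4125]
tool_rot: [-3.141, 0.003, 0.041]
contact_force: [-0.7, 0.9, -0.2]
opening: 0.0916
grip_force: 0.0
shift [  0.3  -0.5 117. ] roll -0.002 yaw 2.36 t 15.2833 F [-0.7  0.9 -0.2] q [-0.19  0.41  1.4   0.    1.33  1.34] open 0.09160955564045485
top 931
0.005 13 [0.5479 0.5499 0.5561] [-0.0582 -0.0253]
scene 1526
0.005 149 [0.6271 0.6478 0.6647] [-0.0808 -0.0238]
0.015 36 [0.5976 0.6394 0.6422] [-0.0763 -0.035 ]
0.025 30 [0.5968 0.6216 0.6419] [-0.0839 -0.0235]
0.035 81 [0.6005 0.6465 0.6511] [-0.0841 -0.0236]
0.045 18 [0.5812 0.6049 0.6118] [-0.0844 -0.0256]
0.055 24 [0.5763 0.5932 0.6068] [-0.0834 -0.0246]
```

```bash
python3 -m crank '[[1,0,0,25,0],[1,0,0,55,0],[1,0,0,85,0],[1,0,0,107,0],[1,0,0,117,0],[1,0,0,117,0],[1,0,0,117,0]]'; python3 go.py .563 -.0285 .1365 2.5
```

```text
time: 15.97
tool_pos: [0.5638, -0.0273, 0.297]
tool_rot: [-3.141, -0.0, 0.045]
contact_force: [-0.6, -1.6, 0.3]
opening: 0.0918
grip_force: 0.0
shift [-0.9  1.2  1.5] roll 0.001 yaw 2.58 t 15.9667 F [-0.6 -1.6  0.3] q [-0.18  0.52  1.56  0.    1.06  1.34] open 0.09176854197723179
```

```bash
python3 -m crank '[[1,-1,1,2,0],[-1,-1,1,2,0],[-1,-1,1,2,0],[-1,-1,1,2,0],[-1,-1,1,2,0],[-1,-1,1,2,0],[-1,-1,1,2,0],[-1,-1,1,2,0]]' 12; python3 -m crank '[[-1,-1,0,-2,0],[-1,-4,0,-7,0],[-1,-8,0,-14,0],[-1,-13,0,-22,0],[-1,-18,0,-31,0],[-1,-23,0,-40,0],[-1,-28,0,-48,0],[-1,-33,0,-57,0],[-1,-38,0,-66,0],[-1,-43,0,-74,0],[-1,-48,0,-83,0],[-1,-48,0,-83,0]]' 12; python3 look.py b; python3 stand.py .59 -.027 2.5;python3 go.py .563 -.0285 .1365 2.5
```

```text
time: 16.63
tool_pos: [0.5625, -0.0291, 0.2948]
tool_rot: [-3.142, -0.0, 0.044]
contact_force: [0.7, 0.0, -0.6]
opening: 0.05
grip_force: 0.0
time: 17.63
tool_pos: [0.514, -0.0312, 0.3798]
tool_rot: [3.141, -0.003, 0.044]
contact_force: [0.9, -0.3, -1.7]
opening: 0.0464
grip_force: 12.0
tilt,yaw [31.0983  3.5107] mouth [ 0.5048 -0.0332  0.2377] foot [ 0.5796 -0.0286  0.1135] res 0.0008851981513917119 len 0.1406845867676795 879 grasp [ 0.514  -0.0312  0.2208] low 0.12501122897563605 F [ 0.863  -0.2821 -1.736 ]
top 24
scene 1532
0.005 146 [0.6273 0.6474 0.6637] [-0.0805 -0.0253]
0.015 122 [0.597  0.6057 0.6414] [-0.0756 -0.0281]
0.025 126 [0.5918 0.6018 0.641 ] [-0.0825 -0.0243]
0.035 165 [0.5862 0.6166 0.6512] [-0.0837 -0.0238]
0.045 87 [0.5795 0.5863 0.6106] [-0.0843 -0.026 ]
0.055 95 [0.5746 0.5796 0.6046] [-0.082  -0.0249]
0.065 7 [0.577  0.5784 0.5961] [-0.0761 -0.0273]
shift [48.6 -0.6 82.1] roll 0.0 yaw 2.51 t 17.7833 F [ 0.4  0.3 -1.4] q [-0.21  0.35  1.59  0.    1.2   1.32] open 0.04625019896361262
```

```bash
python3 -m crank '[[-1,-12,0,0,0],[-1,-27,0,0,0],[-1,-40,0,5,0],[-1,-43,0,20,0],[-1,-43,0,40,0],[-1,-43,0,60,0],[-1,-43,0,70,0],[-1,-43,0,74,0],[-1,-43,0,74,0],[-1,-43,0,74,0]]' 8; python3 look.py b; python3 -m crank '[[-1,6,0,0,0],[-1,12,0,0,0],[-1,18,0,0,0],[-1,24,0,0,0],[-1,30,0,0,0],[-1,36,0,0,0],[-1,42,0,0,0],[-1,48,0,0,0],[-1,48,0,0,0]]' 6; python3 look.py b
```

```text
time: 18.62
tool_pos: [0.4719, -0.0331, 0.3038]
tool_rot: [-3.141, -0.0, 0.044]
contact_force: [0.3, -0.9, -2.3]
opening: 0.0469
grip_force: 8.0
tilt,yaw [30.0938  2.7415] mouth [ 0.463  -0.034   0.1629] foot [ 0.5356 -0.0305  0.0374] res 0.0008662927200621361 len 0.14213329630868385 752 grasp [ 0.4719 -0.0331  0.1448] low 0.0474840757959781 F [ 0.3347 -0.948  -2.33  ]
time: 19.42
tool_pos: [0.5206, -0.031, 0.3036]
tool_rot: [3.142, -0.001, 0.044]
contact_force: [0.5, -0.6, -2.0]
opening: 0.0467
grip_force: 6.0
tilt,yaw [18.6111  3.3358] mouth [ 0.5142 -0.032   0.1633] foot [ 0.5604 -0.0293  0.0259] res 0.0008902786003837371 len 0.1158533967922312 647 grasp [ 0.5206 -0.031   0.1446] low 0.05753845001169684 F [ 0.5391 -0.6155 -1.9804]
```

```bash
python3 -m crank '[[-1,5,0,-4,0],[-1,10,0,-4,0],[-1,15,0,-4,0],[-1,20,0,-4,0],[-1,25,0,-4,0],[-1,30,0,-4,0],[-1,34,0,-4,0],[-1,34,0,-4,0],[-1,34,0,-4,0]]' 6; python3 look.py b
```

```text
time: 20.22
tool_pos: [0.5537, -0.0294, 0.3075]
tool_rot: [-3.141, -0.0, 0.044]
contact_force: [-0.2, 0.9, -1.2]
opening: 0.0466
grip_force: 6.0
tilt,yaw [  0.4938 108.2716] mouth [ 0.5532 -0.0298  0.1692] foot [ 0.5528 -0.0286  0.0242] res 0.0007954331457166765 len 0.11207559523052608 583 grasp [ 0.5537 -0.0294  0.1485] low 0.060250525533227295 F [-0.2026  0.9276 -1.2076]
```

The blue pot is upright. I lift it and carry it to the yellow pot.

```bash
python3 -m crank '[[-1,0,0,0,0],[-1,-6,0,-3,0],[-1,-10,0,-25,0],[-1,-10,0,-60,0],[-1,-10,0,-95,0],[-1,-10,0,-125,0],[-1,-10,0,-143,0],[-1,-10,0,-150,0],[-1,-10,0,-150,0],[-1,-10,0,-150,0]]' 12; python3 look.py b; python3 go.py .6065 .2515 .30 2.5
```

```text
time: 21.1
tool_pos: [0.5431, -0.0299, 0.4568]
tool_rot: [-3.141, 0.001, 0.044]
contact_force: [0.4, -0.2, -1.3]
opening: 0.0464
grip_force: 12.0
tilt,yaw [-1.6429  5.9846] mouth [ 0.5417 -0.0307  0.3173] foot [ 0.5375 -0.0311  0.1724] res 0.0007345124124122707 len 0.14080739312029722 891 grasp [ 0.5431 -0.0299  0.2978] low 0.1767996091259932 F [ 0.4252 -0.194  -1.2519]
shift [  75.6 -278.4   -2.9] roll 0.0 yaw 2.51 t 21.15 F [-0.6  0.2 -2. ] q [-0.2   0.34  1.38  0.    1.42  1.33] open 0.04640016068372647
```

```bash
python3 -m crank '[[-1,3,-10,0,0],[-1,9,-32,0,0],[-1,18,-64,0,0],[-1,27,-99,0,0],[-1,36,-134,0,0],[-1,46,-169,0,0],[-1,55,-204,0,0],[-1,65,-239,0,0],[-1,71,-262,0,0],[-1,76,-274,0,0],[-1,76,-278,0,0],[-1,76,-278,0,0]]' 12; cat > pair.py <<'E'
from fit import *
np.set_printoptions(precision=4,suppress=True)
s=telemetry.observe(); print("grasp",s["tool_pos"]-[0,0,.159],s["contact_force"])
for n in("top","scene"):
    im,W=cloud(n); np.save(n+".npy",W); np.save(n+"_im.npy",im)
for nm,col,r,H in(("yellow",((20,120,60),(35,255,255)),.032,.105),("blue",((105,120,40),(125,255,255)),.023,.145)):
  for n,p in zip(("top","scene"),pts(col,(.52,.69,.18,.33))):
    p=p[p[:,2]<(.13 if nm=="yellow" else .34)]
    if len(p)<40: continue
    q=p
    if nm=="yellow":
        q=p[p[:,2]>.099]; f=lambda c:(lambda d:np.minimum(abs(d-.032),abs(d-.0285)))(np.hypot(*(q[:,:2]-c).T))
        z=least_squares(f,[.607,.251],loss="soft_l1",f_scale=.0015); print("rim",n,z.x,np.median(z.fun),len(q))
    else:
        A=fit(p,r,H,0); print(nm,n,A[0],"mouth",A[2],"foot",A[3],A[4],A[5])
E
python3 pair.py
```

```text
time: 22.15
tool_pos: [0.607, 0.2527, 0.4558]
tool_rot: [3.141, 0.003, 0.046]
contact_force: [-0.3, 0.2, -1.5]
opening: 0.0463
grip_force: 12.0
grasp [0.607  0.2527 0.2968] [-0.344   0.1543 -1.4952]
rim top [0.6064 0.2514] 0.000587276718852019 150
rim scene [0.6062 0.2491] 0.000821208281566916 185
blue top [  0.9988 140.5195] mouth [0.6062 0.2511 0.3157] foot [0.6043 0.2527 0.1707] 0.0005046518401745012 0.13931545863361003
blue scene [-0.5289 -1.8217] mouth [0.6054 0.2504 0.316 ] foot [0.6041 0.2504 0.171 ] 0.0008642498114786699 0.13990753960070104
```

```bash
python3 -m crank '[[-1,1.5,1,10,0],[-1,1.5,1,30,0],[-1,1.5,1,50,0],[-1,1.5,1,60,0],[-1,1.5,1,70,0],[-1,1.5,1,80,0],[-1,1.5,1,85,0],[-1,1.5,1,85,0],[-1,1.5,1,85,0]]' 10; python3 pair.py
```

```text
time: 23.0
tool_pos: [0.6089, 0.2502, 0.3731]
tool_rot: [-3.141, -0.001, 0.044]
contact_force: [0.4, -0.1, -0.7]
opening: 0.0467
grip_force: 10.0
grasp [0.6089 0.2502 0.2141] [ 0.4026 -0.1394 -0.7164]
rim top [0.6065 0.2515] 0.0006003483589485936 117
rim scene [0.6068 0.2517] 0.0009002616804041214 115
blue top [ 3.4505 72.6769] mouth [0.6046 0.2388 0.2982] foot [0.6072 0.2472 0.1534] 0.0008329045030789038 0.19691203352264255
blue scene [-0.2275 46.9866] mouth [0.6088 0.2499 0.2335] foot [0.6084 0.2495 0.0885] 0.000782734671324857 0.12669540737572194
```

```bash
python3 -m crank '[[-1,-1,-2,3,0],[-1,-1,-2,10,0],[-1,-1,-2,20,0],[-1,-1,-2,30,0],[-1,-1,-2,40,0],[-1,-1,-2,50,0],[-1,-1,-2,60,0],[-1,-1,-2,67,0],[-1,-1,-2,71,0],[-1,-1,-2,71,0],[-1,-1,-2,71,0]]' 10; python3 pair.py
```

```text
time: 24.02
tool_pos: [0.6078, 0.2522, 0.3017]
tool_rot: [-3.141, -0.0, 0.044]
contact_force: [-0.3, -0.3, -0.7]
opening: 0.0465
grip_force: 10.0
grasp [0.6078 0.2522 0.1427] [-0.3478 -0.2518 -0.6771]
rim top [0.6066 0.2515] 0.0006429605636527475 91
rim scene [0.6059 0.2513] 0.0007796263979581025 106
blue top [22.7262 72.7815] mouth [0.5923 0.2098 0.222 ] foot [0.6089 0.2633 0.0883] 0.0011426722558613017 0.13969588891215198
blue scene [-3.9561 -1.7072] mouth [0.608  0.2505 0.1635] foot [0.598  0.2508 0.0189] 0.0008462221936720964 0.05626937342191867
```

```bash
python3 -m crank '[[-1,0,0,1,0],[-1,0,0,2,0],[-1,0,0,3,0],[-1,0,0,4,0],[-1,0,0,5,0],[-1,0,0,5,0]]' 8; python3 -m crank '[[-1,0,0,1,0],[-1,0,0,2,0],[-1,0,0,2,0]]' 6
```

```text
time: 24.62
tool_pos: [0.6076, 0.2521, 0.2964]
tool_rot: [3.142, 0.0, 0.044]
contact_force: [0.7, -0.7, -2.3]
opening: 0.047
grip_force: 8.0
time: 24.87
tool_pos: [0.608, 0.2522, 0.2961]
tool_rot: [-3.141, -0.002, 0.044]
contact_force: [-0.8, 0.5, 4.2]
opening: 0.0466
grip_force: 6.0
```

```bash
python3 -m crank '[[-1,0,0,0,0],[-1,0,0,0,0],[0.05,0,0,0,0],[0.15,0,0,0,0],[0.3,0,0,-1,0],[0.5,0,0,-1,0],[0.6,0,0,-1,0],[0.6,0,0,-1,0]]' 3; python3 -m crank '[[1,0,0,-10,0],[1,0,0,-30,0],[1,0,0,-60,0],[1,0,0,-95,0],[1,0,0,-130,0],[1,-40,0,-130,0],[1,-80,0,-130,0],[1,-120,0,-130,0],[1,-160,0,-130,0],[1,-160,0,-130,0]]'; python3 pair.py; python3 - <<'E'
from h import *
T=np.load("top.npy")
for n,(u,v) in dict(stamp=(187,216),tape=(303,203),stapler=(172,150)).items(): print(n,T[v,u])
a=cv2.resize(np.load("top_im.npy")[100:340,60:480],None,fx=1.2,fy=1.2);b=cv2.resize(np.load("scene_im.npy")[120:300,150:465],None,fx=1.6,fy=1.6)
cv2.imwrite("pics/end.png",cv2.cvtColor(np.vstack([a,b]),cv2.COLOR_RGB2BGR))
E
```

```text
time: 25.53
tool_pos: [0.6077, 0.2522, 0.2955]
tool_rot: [-3.142, 0.0, 0.044]
contact_force: [-0.8, 0.1, -0.1]
opening: 0.0724
grip_force: 0.0
time: 26.37
tool_pos: [0.4412, 0.2447, 0.4257]
tool_rot: [3.141, 0.007, 0.046]
contact_force: [1.6, 0.7, 0.2]
opening: 0.0915
grip_force: 0.0
grasp [0.4412 0.2447 0.2667] [1.6309 0.686  0.2078]
rim top [0.6065 0.2515] 0.0007243621563909081 144
rim scene [0.6067 0.2514] 0.0008465528742665918 118
blue top [ 0.93   41.3339] mouth [0.6051 0.2507 0.1571] foot [0.6068 0.2522 0.0121] 0.0006032998230903405 0.0887994748087053
blue scene [ 3.2338 35.9773] mouth [0.6042 0.2501 0.1572] foot [0.6108 0.2549 0.0125] 0.0008454369384527406 0.05392887795339987
stamp [0.58108404 0.125044   0.04848913]
tape [ 0.60977526 -0.14078387  0.02273141]
stapler [0.74196644 0.16486087 0.04106959]
```

View pics/end.png

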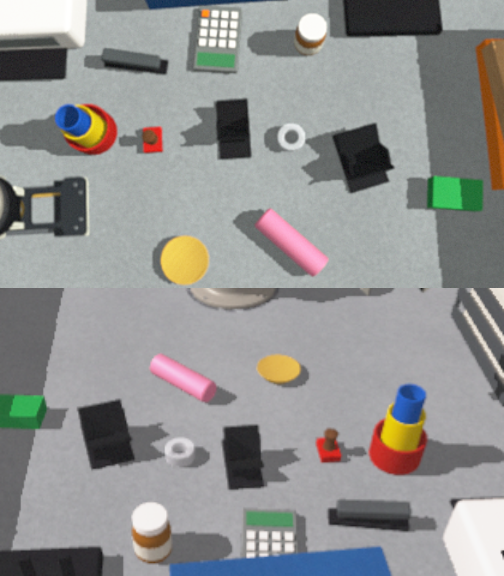

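The three pots are nested, with the tower at about (85,128) in the top view and (400,430) in the scene view. The blue mouth is at z 0.157 m, so that pot stands on the yellow pot's floor. The bystanders show no visible movement and the arm is clear.

```bash
python3 -c "
from cell import ticket; print(ticket.hand_in())"
```

```text
the job is handed in; nothing more can be done
None
```

The desk tidy is together and handed in: the yellow pot stands upright in the red tub and the blue pot stands upright in the yellow pot, with the tub still in place, no visible change to anything else, and about 26 s of the 69 s used.

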